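# Let the thick dowels out of their chute

### The job

Two dowel chutes stand on the workbench, each shut by a gate on a rocking lever. With the fingertips, press down the black pad of the lever on the chute that holds the thick dowels and keep it down until both thick dowels have rolled past the gate into the bay at the low end, then let the lever come back up so the gate is shut again. Grasp nothing, do not touch any dowel, leave the thin dowels behind their shut gate and do not disturb anything else on the bench.

Things in the scene. Friction and masses are not known exactly. Their poses are not given: they have to be found in the camera images.
- thick_chute: Fixed plywood chute holding the thick dowels (the one to work); left or right on the bench, turned up to 0.4 rad. Origin: bench level on its centre line; +x downhill, away from the robot. Footprint x -110..170, y -60..60 mm. Lane 86 mm wide, falls 16 degrees from back wall x -75 to end wall x 162, top 62 mm high. Uprights at x -50, y +-55, 137 mm tall, carry the pivot at z 125.
- thick_lever (a joint): Steel rocking lever along the thick chute, rad: 0 = gate shut (at rest); grows as the pad is pressed down and the gate rises; stop 0.42. Springs back when let go. Press on the pad: about 2.5 N to start, 5 N at the stop. Thick dowels pass above about 0.24 rad, then roll to the end wall by themselves within about 1 s.
- thick_pad (a point): Black press pad on the uphill end of the thick lever, towards the robot: 32 long, 34 wide, 10 mm thick, nothing under it. Origin: middle of its top face, 135 mm above the bench at rest, 125 mm uphill of the pivot; 52 mm lower at the stop with x, y the same within 7 mm. Axes as the chute's, tilting with the lever.
- thick_gate_edge (a point): Middle of the lower edge of the thick chute's steel gate plate (44 wide, 6 mm thick), on the lever's downhill end 110 mm from the pivot; shut, it is 4 mm above the lane floor, 56 mm above the bench. Downhill of it is the open bay, chute x 66..162 mm, where released dowels come to rest.
- thick_dowel_1: Loose beech dowel, 32 mm diameter, 78 mm long, lying across the lane behind the gate. Origin: its centre; y along its axis.
- thick_dowel_2: Loose beech dowel, 32 mm diameter, 78 mm long, lying across the lane behind the gate. Origin: its centre; y along its axis.
- thin_chute: Fixed plywood chute holding the thin dowels (same make as the other, to be left shut); left or right on the bench, turned up to 0.4 rad. Origin: bench level on its centre line; +x downhill, away from the robot. Footprint x -110..170, y -60..60 mm. Lane 86 mm wide, falls 16 degrees from back wall x -75 to end wall x 162, top 62 mm high. Uprights at x -50, y +-55, 137 mm tall, carry the pivot at z 125.
- thin_lever (a joint): Steel rocking lever along the thin chute, rad: 0 = gate shut (at rest); grows as the pad is pressed down and the gate rises; stop 0.42. Springs back when let go. Press on the pad: about 2.5 N to start, 5 N at the stop. Thin dowels pass above about 0.12 rad, then roll to the end wall by themselves within about 1 s.
- thin_pad (a point): Black press pad on the uphill end of the thin lever, towards the robot: 32 long, 34 wide, 10 mm thick, nothing under it. Origin: middle of its top face, 135 mm above the bench at rest, 125 mm uphill of the pivot; 52 mm lower at the stop with x, y the same within 7 mm. Axes as the chute's, tilting with the lever.
- thin_gate_edge (a point): Middle of the lower edge of the thin chute's steel gate plate (44 wide, 6 mm thick), on the lever's downhill end 110 mm from the pivot; shut, it is 4 mm above the lane floor, 56 mm above the bench. Downhill of it is the open bay, chute x 66..162 mm, where released dowels come to rest.
- thin_dowel_1: Loose beech dowel, 18 mm diameter, 78 mm long, lying across the lane behind the gate. Origin: its centre; y along its axis.
- thin_dowel_2: Loose beech dowel, 18 mm diameter, 78 mm long, lying across the lane behind the gate. Origin: its centre; y along its axis.
- glue_bottle: Bystander. White glue bottle standing between the chutes, 48 mm diameter, 130 mm tall. Origin: centre of its underside.
- offcut: Bystander. Wood offcut 50 x 36 x 30 mm between the press pads. Origin: centre of its underside.
- drill: Bystander. Cordless drill lying on its side, about 190 x 220 x 62 mm, right of the chutes. Origin: under its motor.
- bar_clamp: Bystander. Bar clamp lying flat, 300 mm bar, 25 mm high, left of the chutes. Origin: under the bar's middle.
- sanding_block: Bystander. Cork sanding block 70 x 45 x 30 mm between the press pads. Origin: centre of its underside.
- finish_jar: Bystander. Amber glass jar, 42 mm diameter, 60 mm tall, between the chutes. Origin: centre of its underside.
Not all that is in view belongs to the job. Leave any blue or pink look-alike of the thick_dowel_2 alone. What is shaped like the thick_dowel_1 but purple is not meant.

How it is judged:
By the outcome, as a careful person would: the job done as asked, in the order asked, and still so for the second after the job is handed in, with the robot touching nothing.
It also fails if it takes over 29 s, if anything falls off the work surface, if the arm or the gripper's body presses on something with over 40 N, if the wrist force passes 120 N, or if a joint passes its speed limit or range.

### The arm

A 7-joint arm with a two-finger parallel gripper is mounted at the origin on the work surface. World frame = base frame: x ahead of the robot, y to its left, z up, the work surface at z = 0. Lengths are in m, angles in rad, forces in N, time in s.
With the tool pointing down it reaches from about 0.35 to 0.9 m from the base axis. Payload 8.1 kg.
Tool frame: the origin (TCP) lies at the very end of the fingers, on their centre line; the grasp point (between the pads) lies 19 mm behind it (grasp_offset is the distance from the TCP to the grasp point, in m); z points along the fingers, y is the line along which they close (so a half turn about z gives the same grasp; the last joint's range is limited). The gripper opens to 92 mm and grips with 3 to 60 N. Pads are 19 mm wide; open, the fingers measure 130 mm over their backs; the gripper's body (75 mm by 190 mm) begins 47 mm behind the grasp point.
Start: joints at [-1.426, 0.434, 0.025, 1.573, -0.012, 1.134, -0.075], TCP at [0.153, 0.606, 0.227] pointing down, gripper open.
Joint ranges: [-2.62, 2.62], [-0.44, 2.09], [-1.27, 1.32], [0.08, 2.57], [-1.32, 4.46], [0.12, 2], [-2.74, 2.74]. Speed limits (rad/s): [2.22, 2.22, 3.01, 3.01, 3.14, 3.14, 3.14].

### API

Orientations are given as a rotation vector (axis times angle).
In Python, from cell import observe, get_image, camera_params, sign_off, silhouettes, grasp_offset gives the robot as it stands. The module is installed in compiled form; this text tells all that it offers.
- The arm moves only by the tool jog_arm, never from a script. Its argument "motion" is a list that holds one entry, the list of rows, each a list of 7 numbers: the shift along the tool's x, y, z in m, then the turn, a rotation vector about the tool's x, y, z in rad, then the closure, from -1 (fully open) to 1 (shut), so that 0 is half open. In form: [[[dx, dy, dz, wx, wy, wz, hand], ...]]. A call has 1 to 10 rows; each row is the pose to reach, as a shift and turn from the pose commanded when the call began, along the tool's axes at that moment; what a row does not reach only later rows make up. A row lasts 1/12 s, in which the tool goes at most 41.7 mm and 7.16 degrees, less where a joint would pass 70% of its speed; a pose out of reach is approached as far as the arm can. A call with a gripper value outside its range is refused whole. The fingers move at their own pace and stop on an object; "force" is the grip in N (left out, the last holds). Time passes only in rows, so rows that repeat a pose let the fingers close. It gives the time, the measured TCP pose, the force, the opening and the grip force at its end, in the units of the state.
- observe(): the state, without advancing time (a new reading comes with each control period).
- get_image(name): name is "scene" or "top" or "wrist"; returns the picture (480x640x3 uint8, red, green, blue); there is no depth.
- camera_params(name): a dict with "vertical_fov" (degrees; the focal length in pixels is half the picture's height over the tangent of half this angle, whatever the lens; pixels are square), "cx", "cy" (the principal point, pixels), "dist_coeffs" ([k1, k2, p1, p2, k3] as OpenCV has them; the pictures are not rectified), "T" (4x4, takes a point from camera to world coordinates). Camera axes: x right, y down, z forward; pixel columns grow to the right and rows downward; lengths in m; the calibration is good to about 2 mm. A picture is of the moment at which its call begins: read the wrist's pose just before it. camera_params takes no time and is no camera call; for the wrist camera it gives the pose at the moment of the call.
- sign_off(): hands the job in; it is judged then, once.
Trained networks look in the newest picture that a camera, given by its name, has taken for a name from the list of things; names that differ only in an ending like _2 or _b are one class to them, and where a whole thing is asked for, a point or a joint stands for the part that bears it (a point fixed in the world has none). Each returns a list of dicts, best first, with "p" (0 to 1); they miss things now and then, are a little off and sometimes report something else, mostly with a low value. They report only what shows in the picture. A call takes as long as a camera call. They do not tell look-alikes from the thing itself.
- silhouettes(query, camera): "mask" (480x640 bool, what is visible of it) and "pixel" ([column, row] in pixels, amid what is visible of it).
The state is a dict: "clock": time; "joints": joint angles; "dq": joint speeds; "joint_efforts": joint torques, N m; "position": TCP position; "ee_rot": TCP orientation; "force": force on the tool from outside, world axes, zero at the start; "ft_torque": the same for the moment, N m; "width": opening from 0.0 (shut) to 1.0 (fully open); "gripper_force": force on a finger pad.
Only numpy, scipy, OpenCV 4.12 (cv2) and the standard library are available. Lean on these libraries where they do the work, as an engineer would, in place of code of your own. Each camera call takes 0.05 s, during which the arm holds its last target. There are 200 camera calls.

## Working session

There is one attempt and no reset: what is moved stays moved. The work goes in short steps, Python scripts to look and compute and a tool call to move; the robot and the scene stay as the last step left them, time stands still between calls to the robot, and variables do not carry over. Pictures are saved under pics/ and viewed, at most 10 in all, crops included, and the job is handed in when it is done.

Besides the shell and the picture viewer there is one more tool, called after ">>>" as name(argument=value, ...), one argument or row to a line, values as JSON. jog_arm: Moves the arm, as the interface text tells. Its arguments: {"type":"object","properties":{"motion":{"type":"array"},"force":{"type":"number"}},"required":["motion"]}

```bash
mkdir -p pics; cat > h.py <<'E'
import numpy as np, cv2
from cell import *
def K(n):
    p=camera_params(n); f=240/np.tan(np.radians(p["vertical_fov"])/2)
    return np.array([[f,0,p["cx"]],[0,f,p["cy"]],[0,0,1]]),np.array(p["dist_coeffs"],float),np.array(p["T"])
def ray(n,px,z):
    k,d,T=K(n); u=cv2.undistortPoints(np.array([[px]],float),k,d)[0,0]
    v=T[:3,:3]@[u[0],u[1],1]; o=T[:3,3]; return o+v*(z-o[2])/v[2]
def proj(n,P):
    k,d,T=K(n); R=T[:3,:3].T; return cv2.projectPoints(np.array(P,float).reshape(-1,1,3),cv2.Rodrigues(R)[0],-R@T[:3,3],k,d)[0][:,0]
def save(n,f):
    im=get_image(n); cv2.imwrite("pics/"+f,im[:,:,::-1]); return im
E
python3 - <<'E'
from h import *
save("top","top1.png"); 
for q,z in [("thick_pad",.135),("thin_pad",.135),("thick_dowel_1",.08),("thin_dowel_1",.08),("thick_chute",.06),("thin_chute",.06)]:
    for s in silhouettes(q,"top"): print(q,round(s["p"],2),np.round(s["pixel"]),s["mask"].sum(),ray("top",s["pixel"],z).round(3))
save("scene","scene1.png"); s=observe(); print(s["clock"],s["position"],s["ee_rot"],s["force"])
E
```

```text
thick_pad 0.54 [431. 183.] 310 [ 0.693 -0.214  0.135]
thin_pad 0.7 [234. 235.] 1192 [0.587 0.219 0.135]
thick_dowel_1 0.9 [387. 285.] 500 [ 0.477 -0.113  0.08 ]
thick_dowel_1 0.88 [432. 184.] 339 [ 0.707 -0.226  0.08 ]
thick_dowel_1 0.83 [340. 150.] 392 [ 0.792 -0.017  0.08 ]
thick_dowel_1 0.64 [501. 192.] 385 [ 0.685 -0.386  0.08 ]
thick_dowel_1 0.58 [434. 195.] 332 [ 0.681 -0.23   0.08 ]
thin_dowel_1 0.68 [254. 189.] 142 [0.703 0.183 0.08 ]
thin_dowel_1 0.6 [252. 198.] 135 [0.682 0.185 0.08 ]
thick_chute 0.65 [452. 222.] 1174 [ 0.621 -0.273  0.06 ]
thick_chute 0.63 [434. 204.] 6127 [ 0.663 -0.232  0.06 ]
thin_chute 0.85 [247. 208.] 6225 [0.664 0.201 0.06 ]
0.4 [0.15330585 0.6058507  0.22662307] [-3.88390069e-01 -3.11746225e+00  3.16441618e-04] [-0.89029391  0.84025802 -0.42221367]
```

View pics/top1.png

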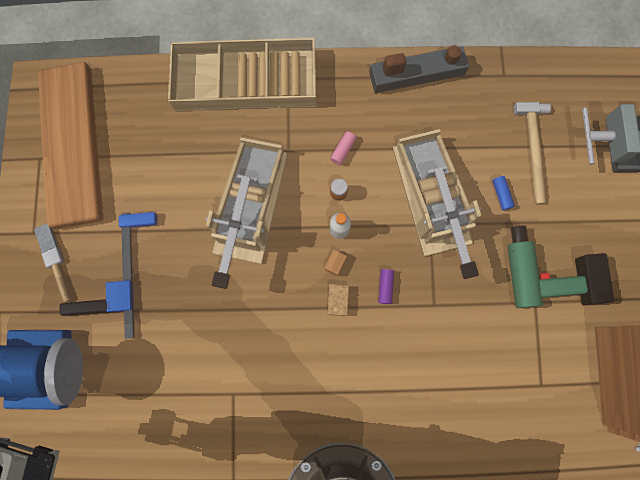

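View pics/scene1.png

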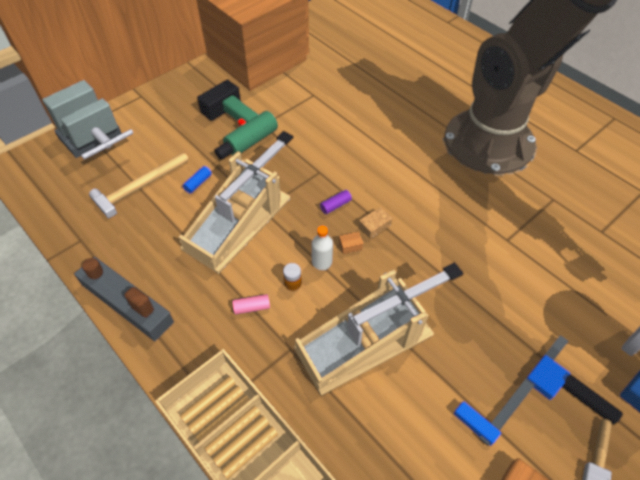

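The thick dowels appear to be in the right chute: dowels near (432,184) and (434,195), pad at (469,270). The left chute's pad is at (220,280). I'll check that with a zoom and compute the pad pose.

```bash
python3 - <<'E'
from h import *
from scipy.spatial.transform import Rotation as Ro
im=cv2.imread("pics/top1.png")
a=cv2.resize(im[120:290,195:295],None,fx=3.5,fy=3.5,interpolation=2);b=cv2.resize(im[120:290,390:490],None,fx=3.5,fy=3.5,interpolation=2)
cv2.imwrite("pics/zoom.png",np.hstack([a,b]))
for n,(x0,x1) in {"L":(205,240),"R":(450,490)}.items():
    m=(im[255:295,x0:x1].max(2)<45).astype(np.uint8)
    c,l,st,ce=cv2.connectedComponentsWithStats(m); i=1+st[1:,4].argmax(); px=ce[i]+[x0,255]
    print(n,px,st[i],ray("top",px,.135))
print("pivotR",ray("top",(452,217),.13)); print("Rend mid",ray("top",(417,133),.062))
print(Ro.from_rotvec(observe()["ee_rot"]).as_matrix().round(3))
E
```

```text
Traceback (most recent call last):
ValueError: attempt to get argmax of an empty sequence
```

View pics/zoom.png

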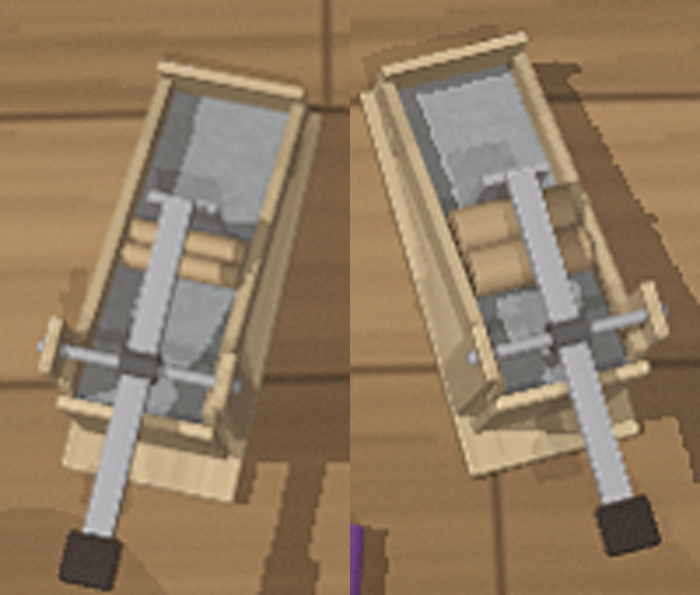

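The zoom confirms it: the right chute holds the thick dowels. Its pad centre is at about (469.4,270) and its pivot at about (452.3,215).

```bash
python3 - <<'E'
from h import *
from scipy.spatial.transform import Rotation as Ro
p=ray("top",(469.4,270),.135);v=ray("top",(452.3,214.9),.130);e=ray("top",(417,133),.062)
print(p,v,e,np.linalg.norm((p-v)[:2]))
print("L",ray("top",(220.5,280),.135))
d=v-p;print("yaw",np.arctan2(d[1],d[0]),np.arctan2(*(e-v)[1::-1]))
yaw=np.arctan2(d[1],d[0])
s=observe();R=Ro.from_rotvec(s["ee_rot"]).as_matrix();print(R.round(3))
print("drill",[ray("top",q,.05).round(3) for q in [(519,230),(510,300),(524,304)]])
E
```

```text
[ 0.49966328 -0.28523595  0.135     ] [ 0.62184193 -0.25713022  0.13      ] [ 0.83740988 -0.2023176   0.062     ] 0.12536966964881477
L [0.48954552 0.24604924 0.135     ]
yaw 0.22610447273309126 0.24899411637425206
[[-0.969  0.245 -0.   ]
 [ 0.245  0.969 -0.   ]
 [ 0.    -0.    -1.   ]]
drill [array([ 0.6  , -0.431,  0.05 ]), array([ 0.438, -0.397,  0.05 ]), array([ 0.428, -0.428,  0.05 ])]
```

>>> jog_arm(
  motion=[
    [[-0.028,-0.028,0,0,0,0,1],[-0.056,-0.056,0,0,0,-0.05,1],[-0.084,-0.084,0,0,0,-0.1,1],[-0.112,-0.112,0,0,0,-0.15,1],[-0.14,-0.14,0,0,0,-0.2,1],[-0.168,-0.168,0,0,0,-0.25,1],[-0.196,-0.196,0,0,0,-0.3,1],[-0.224,-0.224,0,0,0,-0.35,1],[-0.252,-0.252,0,0,0,-0.4,1],[-0.28,-0.28,0,0,0,-0.49,1]],
  ],
)

```text
clock: 1.23
position: [0.3567, 0.264, 0.227]
ee_rot: [-0.382, 3.118, 0.001]
force: [0.7, 1.4, -0.3]
width: 0.326
gripper_force: 0.0
```

```bash
cat > g.py <<'E'
from h import *
from scipy.spatial.transform import Rotation as Ro
import sys
g=np.array(eval(sys.argv[1])); s=observe();R=Ro.from_rotvec(s["ee_rot"]).as_matrix()
print(s["clock"],s["position"].round(4) if hasattr(s["position"],"round") else s["position"],np.round(s["joints"],2),s["force"],s["width"])
y=0.24; G=np.c_[[-np.cos(y),-np.sin(y),0],[-np.sin(y),np.cos(y),0],[0,0,-1]]
print("shift",(R.T@(g-s["position"])).round(4),"turn",Ro.from_matrix(R.T@G).as_rotvec().round(3))
E
python3 g.py "[.5,-.285,.19]"
```

```text
1.2333 [0.3567 0.264  0.227 ] [-0.86  0.14  0.11  2.   -0.02  1.01  1.08] [ 0.67819289  1.3937888  -0.3209731 ] 0.326153537985499
shift [-0.0063 -0.5674  0.0367] turn [0.001 0.001 0.004]
```

>>> jog_arm(
  motion=[
    [[0,-0.038,0,0,0,0,1],[0,-0.076,0,0,0,0,1],[0,-0.114,0,0,0,0,1],[0,-0.152,0,0,0,0,1],[0,-0.19,0,0,0,0,1],[-0.001,-0.228,0,0,0,0,1],[-0.002,-0.266,0,0,0,0,1],[-0.003,-0.304,0,0,0,0,1],[-0.004,-0.342,0,0,0,0,1],[-0.005,-0.38,0,0,0,0,1]],
  ],
)

```text
clock: 2.07
position: [0.4522, -0.1038, 0.2271]
ee_rot: [-0.38, 3.117, 0.0]
force: [1.5, 0.3, 0.6]
width: 0.002
gripper_force: 0.0
```

```bash
python3 g.py "[.5,-.285,.19]"
```

```text
2.0667 [ 0.4522 -0.1038  0.2271] [-0.29  0.17  0.47  1.98 -0.09  1.01  2.03] [1.47902928 0.26467345 0.63905406] 0.0020072613072279386
shift [-0.0028 -0.1874  0.0371] turn [-0.     0.001  0.002]
```

>>> jog_arm(
  motion=[
    [[0,-0.035,0,0,0,0,1],[-0.001,-0.07,0.01,0,0,0,1],[-0.002,-0.105,0.02,0,0,0,1],[-0.003,-0.14,0.03,0,0,0,1],[-0.003,-0.17,0.037,0,0,0,1],[-0.003,-0.187,0.037,0,0,0,1],[-0.003,-0.187,0.037,0,0,0,1],[-0.003,-0.187,0.037,0,0,0,1]],
  ],
)

```text
clock: 2.73
position: [0.4995, -0.2837, 0.1894]
ee_rot: [0.376, -3.118, 0.0]
force: [0.5, 0.3, 0.3]
width: 0.003
gripper_force: 0.0
```

```bash
python3 - <<'E'
from h import *
save("wrist","w1.png"); print(proj("wrist",[[.5,-.285,.135]]))
for s in silhouettes("thick_pad","wrist"): print(s["p"],s["pixel"],s["mask"].sum(),ray("wrist",s["pixel"],.135))
E
python3 g.py "[.5,-.285,.139]"
```

```text
[[316.32306464 264.6165996 ]]
0.82 [322.3, 260.6] 3525 [ 0.49723649 -0.28169427  0.135     ]
2.8333 [ 0.4998 -0.2817  0.1897] [ 0.04  0.41  0.52  1.78 -0.24  1.01  2.47] [0.55734618 1.66191744 0.06240231] 0.006557249547710285
shift [ 0.0006 -0.0033  0.0507] turn [0.001 0.    0.003]
```

View pics/w1.png

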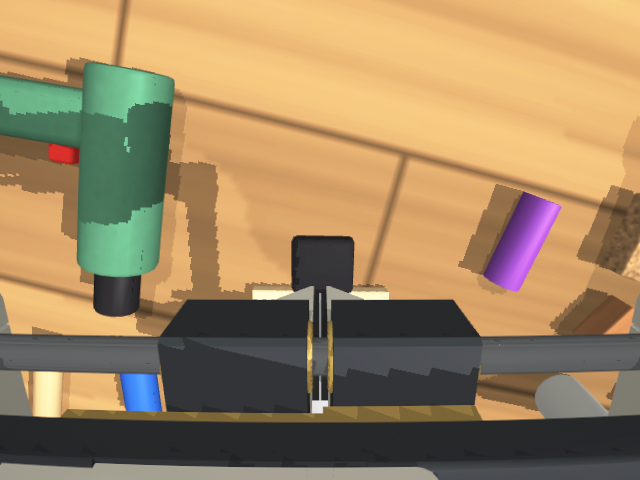

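The wrist view shows the black pad at about (323,264), straight ahead of the closed fingertips. The drill and the purple decoy are clear of them. Pressing now.

>>> jog_arm(
  motion=[
    [[0,0,0.02,0,0,0,1],[0,0,0.04,0,0,0,1],[0,0,0.05,0,0,0,1],[0,0,0.06,0,0,0,1],[0,0,0.07,0,0,0,1],[0,0,0.08,0,0,0,1],[0,0,0.09,0,0,0,1],[0,0,0.1,0,0,0,1],[0,0,0.1,0,0,0,1],[0,0,0.1,0,0,0,1]],
  ],
)

```text
clock: 3.67
position: [0.4994, -0.283, 0.0894]
ee_rot: [0.379, -3.118, -0.0]
force: [-1.7, 0.6, 4.9]
width: 0.003
gripper_force: 2.1
```

>>> jog_arm(
  motion=[
    [[0,0,0,0,0,0,1],[0,0,0,0,0,0,1],[0,0,0,0,0,0,1],[0,0,0,0,0,0,1],[0,0,0,0,0,0,1],[0,0,0,0,0,0,1],[0,0,0,0,0,0,1],[0,0,0,0,0,0,1],[0,0,0,0,0,0,1],[0,0,0,0,0,0,1]],
  ],
)

```text
clock: 4.5
position: [0.4996, -0.2829, 0.0897]
ee_rot: [0.379, -3.118, -0.0]
force: [-2.5, 0.5, 2.7]
width: 0.007
gripper_force: 2.2
```

```bash
python3 - <<'E'
from h import *
a=save("top","t2.png")[110:300,370:530,::-1]; b=save("scene","s2.png")[120:280,170:310,::-1]
f=lambda i:cv2.resize(i,(400,500),interpolation=2)
cv2.imwrite("pics/c2.png",np.hstack([f(a),f(b)]))
E
python3 g.py "[.5,-.283,.19]"
```

```text
4.6 [ 0.4996 -0.2828  0.0897] [ 0.1   0.53  0.46  1.88 -0.32  0.8   2.54] [-3.28094042 -0.49245628  4.02585464] 0.0023962358095434536
shift [-0.0003 -0.0002 -0.1003] turn [ 0.    -0.     0.002]
```

View pics/c2.png

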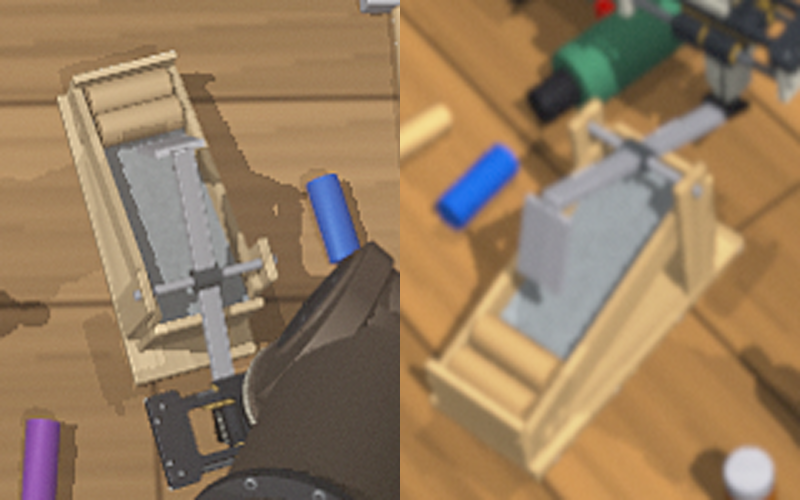

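Both thick dowels now lie against the end wall, at about (135,105) in the crop, with the gate up and clear of them. Releasing the lever.

>>> jog_arm(
  motion=[
    [[0,0,-0.01,0,0,0,1],[0,0,-0.02,0,0,0,1],[0,0,-0.03,0,0,0,1],[0,0,-0.04,0,0,0,1],[0,0,-0.055,0,0,0,1],[0,0,-0.08,0,0,0,1],[0,0,-0.11,0,0,0,1],[0,0,-0.14,0,0,0,1],[0,0,-0.14,0,0,0,1],[0,0,-0.14,0,0,0,1]],
  ],
)

```text
clock: 5.43
position: [0.5016, -0.2831, 0.2325]
ee_rot: [-0.38, 3.113, -0.003]
force: [-0.0, -0.1, 0.0]
width: 0.002
gripper_force: 0.0
```

```bash
python3 - <<'E'
from h import *
save("scene","s3.png"); print(observe()["force"],observe()["clock"])
E
```

```text
[ 0.13177625  0.16337776 -0.24263423] 5.4833
```

View pics/s3.png

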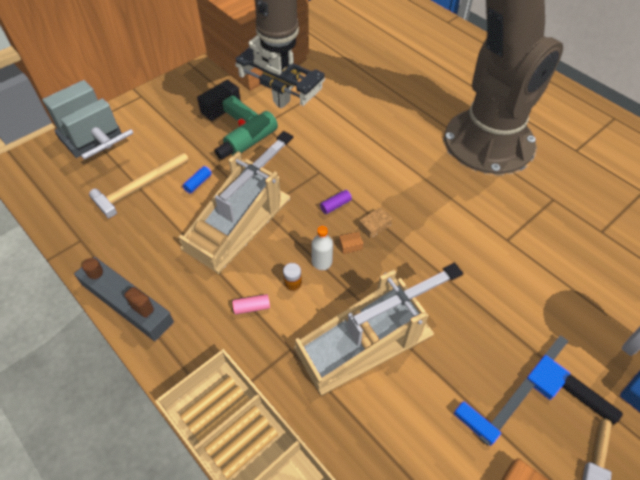

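The lever is back at rest with its pad at (286,138) and the gate is shut. The thick dowels are in the bay at (210,240), and nothing else has moved.

```bash
python3 -c "from cell import *; print(sign_off())"
```

```text
the job is handed in; nothing more can be done
None
```

The job is done and handed in at about 5.5 s: both thick dowels are in the bay of the right-hand chute, its gate is shut again, the thin dowels are still behind their gate, and nothing else on the bench appears to have moved.

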